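Lock the slab roller, find its loose bolt and hold the keeper open

TASK

Lock the slab roller first: take the lock pin out of its wooden rest, push it fully home in the narrow upright tube on the roller's foot plate and let go of it. Then tap the three bolt heads from above until you find the loose one, which sinks, and lift the hinged keeper of that bolt by its tongue, leaving the other two keepers shut and the things lying about undisturbed. Finish while still holding that keeper with the gripper, raised steeply, at more than 45 degrees, so that someone can get at the bolt.

Things in the scene. Friction and masses are not known exactly. Their poses are not given: they have to be found in the camera images.
- foot: Grey painted foot plate of a hand-cranked slab roller, fixed to the table, 200 x 330 x 34 mm; origin on the table, under the line of the three bolts; its x points to the steel roller at the back (roller axis 130 mm behind the bolt line, top of the end cheeks 109 mm above the table, crank handle at its -y end up to 172 mm high), its y runs along the row of bolts, z up. The plate's front edge is at x = -30 mm.
- tube_mouth (a point): Centre of the open top of the upright steel lock tube on the plate (foot frame 0, 120, 84 mm): outer diameter 20, bore 12, bore 47 mm deep, top 84 mm above the table
- rest: Square light-wood rest block, fixed, 70 x 70 x 34 mm, with a hole of about 11 mm, 28 mm deep, in which the lock pin stands at the start; origin centre of underside
- pin: Lock pin, 50 g: plain steel rod 9 mm in diameter and 45 mm long under a black cylindrical grip of diameter 20 and height 32 mm (77 mm in all); origin at the centre of the rod's lower end, z up along the pin. Standing in the rest its lower end is 6 mm above the table. Fully home in the tube the shoulder under the grip sits on the tube's mouth.
- bolt_1_top (a point): Centre of the top of bolt 1's hexagonal steel head (19 mm across corners; at the start 51 mm above the table; foot frame x 0, y -120 mm). It stands about 10 mm proud of its keeper, through the keeper's window. Moves with the bolt.
- bolt_1 (a joint): How far the bolt has sunk (m): 0 at the start for all three. Tight ones give less than 1 mm; the loose one (any of the three) goes down 6 mm under a push of about 3 N and then stays down.
- keeper_1 (a joint): Opening angle (rad) of bolt 1's hinged aluminium keeper: 0 lying shut, grows as its front is raised, stop at 1.4. Mass 60 g; it falls shut when let go. Hinge axis along the foot's y, at foot x = 24 mm (behind the bolt), 37.5 mm above the table.
- keeper_1_tongue (a point): Point on keeper 1's lifting tongue, 78 mm in front of the hinge and 2 mm above the hinge's level. The keeper is a frame 34 mm wide and 6 mm thick around the bolt head, window 24 x 34 mm; the tongue is a bar 12 mm wide (foot y) and 10 mm thick that sticks out in front, 48 to 92 mm from the hinge; its outer part hangs free 34 mm above the table in front of the plate's edge. Its axes turn with the keeper.
- bolt_2_top (a point): Centre of the top of bolt 2's hexagonal steel head (19 mm across corners; at the start 51 mm above the table; foot frame x 0, y -40 mm). It stands about 10 mm proud of its keeper, through the keeper's window. Moves with the bolt.
- bolt_2 (a joint): How far the bolt has sunk (m): 0 at the start for all three. Tight ones give less than 1 mm; the loose one (any of the three) goes down 6 mm under a push of about 3 N and then stays down.
- keeper_2 (a joint): Opening angle (rad) of bolt 2's hinged aluminium keeper: 0 lying shut, grows as its front is raised, stop at 1.4. Mass 60 g; it falls shut when let go. Hinge axis along the foot's y, at foot x = 24 mm (behind the bolt), 37.5 mm above the table.
- keeper_2_tongue (a point): Point on keeper 2's lifting tongue, 78 mm in front of the hinge and 2 mm above the hinge's level. The keeper is a frame 34 mm wide and 6 mm thick around the bolt head, window 24 x 34 mm; the tongue is a bar 12 mm wide (foot y) and 10 mm thick that sticks out in front, 48 to 92 mm from the hinge; its outer part hangs free 34 mm above the table in front of the plate's edge. Its axes turn with the keeper.
- bolt_3_top (a point): Centre of the top of bolt 3's hexagonal steel head (19 mm across corners; at the start 51 mm above the table; foot frame x 0, y 40 mm). It stands about 10 mm proud of its keeper, through the keeper's window. Moves with the bolt.
- bolt_3 (a joint): How far the bolt has sunk (m): 0 at the start for all three. Tight ones give less than 1 mm; the loose one (any of the three) goes down 6 mm under a push of about 3 N and then stays down.
- keeper_3 (a joint): Opening angle (rad) of bolt 3's hinged aluminium keeper: 0 lying shut, grows as its front is raised, stop at 1.4. Mass 60 g; it falls shut when let go. Hinge axis along the foot's y, at foot x = 24 mm (behind the bolt), 37.5 mm above the table.
- keeper_3_tongue (a point): Point on keeper 3's lifting tongue, 78 mm in front of the hinge and 2 mm above the hinge's level. The keeper is a frame 34 mm wide and 6 mm thick around the bolt head, window 24 x 34 mm; the tongue is a bar 12 mm wide (foot y) and 10 mm thick that sticks out in front, 48 to 92 mm from the hinge; its outer part hangs free 34 mm above the table in front of the plate's edge. Its axes turn with the keeper.
- washer: Steel washer, diameter 28, thickness 5 mm, lying on the foot plate behind the bolts; origin centre of underside; a bystander
- wrench: Steel wrench lying on the table in front; a bystander
- brush: Brush lying on the table in front; a bystander
- beaker: Terracotta beaker, diameter 72, height 85 mm; origin centre of underside; a bystander
- bowl: Terracotta bowl, diameter 130, height 55 mm; origin centre of underside; a bystander
- jar: White jar, diameter 64, height 85 mm; origin centre of underside; a bystander
- rib: Flat wooden shaping rib, 110 x 55 x 8 mm; origin centre of underside; a bystander
Things that resemble listed ones, but are neither listed nor needed, are in the scene too. Of the things like the pin, leave any that is blue or orange; of the rest the smaller one is meant.

How it is judged:
By the outcome, as a careful person would: the job done as asked, in the order asked, and still so for the second after the job is handed in, while the arm keeps its last pose, push and grip.
It also fails if it takes over 72 s, if anything falls off the work surface, if the arm or the gripper's body presses on something with over 40 N, if the wrist force passes 120 N, or if a joint passes its speed limit or range.

ROBOT

A 7-joint arm with a two-finger parallel gripper is mounted at the origin on the work surface. World frame = base frame: x ahead of the robot, y to its left, z up, the work surface at z = 0. Lengths are in m, angles in rad, forces in N, time in s.
With the tool pointing down it reaches from about 0.4 to 0.85 m from the base axis. Payload 10.4 kg.
Tool frame: the origin (TCP) lies at the very end of the fingers, on their centre line; the grasp point (between the pads) lies 19 mm behind it; x points along the fingers, y is the direction in which the jaws open and shut, and the axes are right-handed (so a half turn about x gives the same grasp; the last joint's range is limited). The gripper opens to 85 mm and grips with 20 to 120 N. Pads are 22 mm wide; open, the fingers measure 114 mm over their backs; the gripper's body (76 mm by 85 mm) begins 54 mm behind the grasp point. The pads swing forward as they close: fully open they stand 13 mm farther back than shut.
Start: joints at [1.11, 0.332, -0.065, 1.46, 0.022, 1.35, -0.088], TCP at [0.265, -0.566, 0.231] pointing down, gripper open.
Joint ranges: [-2.6, 2.6], [-0.5, 2.12], [-1.47, 1.34], [0.16, 2.42], [-1.27, 4.41], [0.06, 2.06], [-2.6, 2.6]. Speed limits (rad/s): [2.22, 2.22, 2.79, 2.79, 3.14, 3.14, 3.14].

INTERFACE

Orientations are given as a unit quaternion [x, y, z, w].
In Python, from workcell import monitor, camera, ticket, regions_of gives the robot as it stands.
- The arm moves only by the tool step_arm, never from a script. Its argument "increments" is a list of rows, each a list of 5 numbers: the finger opening in m, from 0 to 0.0854, then the shift along the world's x, y, z in m, then the turn about the world's z in rad. A call has 1 to 12 rows; each row shifts and turns the commanded pose from where the row before left it; what a row does not reach is not made up. A row lasts 1/12 s, in which the tool goes at most 41.7 mm and 7.16 degrees, less where a joint would pass 70% of its speed; a pose out of reach is approached as far as the arm can. A call with a gripper value outside its range is refused whole. The fingers move at their own pace and stop on an object; "force" is the grip in N (left out, the last holds). Time passes only in rows, so rows that do not move let the fingers close. It gives the time, the measured TCP pose, the force and the opening at its end, in the units of the state.
- monitor.get_obs(): the state, without advancing time (a new reading comes with each control period).
- camera(name): name is "scene" or "side" or "wrist"; returns a dict with "color" (400x640x3 uint8, red, green, blue), "range_z" (400x640 float32, m along the optical axis (not along the pixel's ray), 0 where there is no reading), "fx", "fy", "cx", "cy" (pixels), "cam_to_world" (4x4, takes a point from camera to world coordinates). Camera axes: x right, y up, looking along -z (the intrinsics and any distortion apply to the point x, -y, -z); pixel columns grow to the right and rows downward; lengths in m; the calibration is good to about 2 mm. A picture is of the moment at which its call begins.
- ticket.hand_in(): hands the job in, once; it reports no verdict.
Trained networks look in a picture, given as the dict that the camera call returned (one of the last four; its "shot" number tells which), for a name from the list of things; names that differ only in an ending like _2 or _b are one class to them, and where a whole thing is asked for, a point or a joint stands for the part that bears it (a point fixed in the world has none). Each returns a list of dicts, best first, with "p" (0 to 1); they miss things now and then, are a little off and sometimes report something else, mostly with a low value. They report only what shows in the picture. A call takes as long as a camera call. They do not tell look-alikes from the thing itself.
- regions_of(picture, query): "region" (400x640 bool, what is visible of it) and "centre" ([row, column] in pixels, amid what is visible of it).
The state is a dict: "clock": time; "joint_pos": joint angles; "joint_velocities": joint speeds; "tau": joint torques, N m; "position": TCP position; "ee_rot": TCP orientation; "ft_force": force on the tool from outside, world axes, zero at the start; "torque": the same for the moment, N m; "grip_width": opening from 0.0 (shut) to 1.0 (fully open).
Only numpy, scipy, OpenCV 4.12 (cv2) and the standard library are available. Lean on these libraries where they do the work, as an engineer would, in place of code of your own. Each camera call takes 0.05 s, during which the arm holds its last target. There are 200 camera calls.

## Working session

There is one attempt and no reset: what is moved stays moved. The work goes in short steps, Python scripts to look and compute and a tool call to move; the robot and the scene stay as the last step left them, time stands still between calls to the robot, and variables do not carry over. Pictures are saved under pics/ and viewed, about 8 in all and at most 12, crops included, and the job is handed in when it is done.

Besides the shell and the picture viewer there is one more tool, called after ">>>" by a JSON object that holds its "method" and its "body", one argument or row to a line. step_arm: Moves the arm, as the interface text tells. Its arguments: {"type":"object","properties":{"increments":{"type":"array"},"force":{"type":"number"}},"required":["increments"]}

```bash
ls; mkdir -p pics
cat > h.py <<'E'
import numpy as np, cv2
from workcell import monitor, camera, ticket, regions_of
def save(c,name,crop=None,scale=1):
    im=c["color"][:,:,::-1]
    if crop: r0,r1,c0,c1=crop; im=im[r0:r1,c0:c1]
    if scale!=1: im=cv2.resize(im,None,fx=scale,fy=scale,interpolation=cv2.INTER_CUBIC)
    cv2.imwrite("pics/"+name,im)
def cloud(c):
    z=c["range_z"]; v,u=np.mgrid[:z.shape[0],:z.shape[1]]
    P=np.stack([(u-c["cx"])/c["fx"]*z,-(v-c["cy"])/c["fy"]*z,-z],-1)
    T=np.array(c["cam_to_world"]); W=P@T[:3,:3].T+T[:3,3]; W[z==0]=np.nan
    return W
def pix(c,p):
    T=np.array(c["cam_to_world"]); q=(np.asarray(p)-T[:3,3])@T[:3,:3]
    return c["cy"]+c["fy"]*(-q[1])/-q[2], c["cx"]+c["fx"]*q[0]/-q[2]
E
python3 - <<'E'
from h import *
o=monitor.get_obs(); print({k:np.round(v,3) for k,v in o.items()})
for n in ("scene","side"):
    c=camera(n); save(c,n+"0.png"); W=cloud(c); print(n,[k for k in c], np.round(c["cam_to_world"],3).tolist(),c["fx"])
    for q in ("pin","rest","tube_mouth","bolt_1_top","keeper_1_tongue","foot","washer","jar","bowl","beaker","wrench","brush","rib"):
        try:
            for r in regions_of(c,q):
                if r["p"]<.2: continue
                w=W[r["region"]]; print(q,round(r["p"],2),np.round(r["centre"]),r["region"].sum(),np.round(np.nanmedian(w,0),3),np.round(np.nanpercentile(w,[2,98],axis=0),3).tolist())
        except Exception as e: print(q,e)
E
```

```text
pics
{'clock': np.float64(0.0), 'joint_pos': array([ 1.11 ,  0.333, -0.065,  1.461,  0.022,  1.35 , -0.088]), 'joint_velocities': array([-0.001, -0.001, -0.001,  0.001, -0.001,  0.003,  0.001]), 'tau': array([ 1.0000e-03, -6.2546e+01,  5.0000e-02, -3.9160e+01,  1.6000e-02,
        1.0000e-02, -0.0000e+00]), 'position': array([ 0.265, -0.566,  0.231]), 'ee_rot': array([-0.69 , -0.154,  0.69 , -0.153]), 'ft_force': array([-0.487,  0.103, -0.025]), 'torque': array([0.077, 0.03 , 0.033]), 'grip_width': np.float64(0.998)}
scene ['color', 'range_z', 'fx', 'fy', 'cx', 'cy', 'cam_to_world', 'shot'] [[0.815, -0.464, 0.346, 1.08], [0.579, 0.667, -0.469, -0.761], [-0.013, 0.583, 0.813, 1.312], [0.0, 0.0, 0.0, 1.0]] 473.3933312459645
pin 0.69 [138. 330.] 88 [0.408 0.177 0.089] [[0.394, 0.167, 0.018], [0.417, 0.189, 0.107]]
pin 0.69 [138. 375.] 109 [0.545 0.269 0.091] [[0.533, 0.261, 0.017], [0.556, 0.283, 0.114]]
pin 0.61 [134. 348.] 31 [0.447 0.263 0.073] [[0.44, 0.257, 0.047], [0.454, 0.27, 0.084]]
pin 0.54 [144. 422.] 467 [0.694 0.362 0.056] [[0.663, 0.339, 0.005], [0.725, 0.409, 0.087]]
pin 
[... 3116 characters left out ...]
, -0.382, 0.055]]
beaker 0.87 [260. 171.] 1088 [0.678 0.381 0.057] [[0.658, 0.347, 0.005], [0.725, 0.411, 0.085]]
wrench 0.76 [239. 392.] 455 [ 0.359 -0.08   0.005] [[0.283, -0.101, -0.003], [0.455, -0.059, 0.01]]
wrench 0.35 [204. 332.] 27 [ 0.538 -0.034  0.047] [[0.533, -0.044, 0.037], [0.546, -0.028, 0.052]]
wrench 0.24 [199. 355.] 177 [ 0.511 -0.11   0.039] [[0.468, -0.14, 0.015], [0.559, -0.099, 0.045]]
brush 0.65 [265. 362.] 961 [0.35  0.085 0.016] [[0.281, 0.051, -0.002], [0.471, 0.101, 0.021]]
brush 0.2 [211. 339.] 143 [ 0.519 -0.03   0.04 ] [[0.474, -0.053, 0.033], [0.567, -0.018, 0.045]]
rib 0.7 [202. 424.] 479 [ 0.382 -0.279  0.006] [[0.333, -0.317, -0.003], [0.435, -0.252, 0.01]]
```

Run:
```python
from h import *
c=camera("side"); save(c,"s1.png",(130,350,130,470),2.2); 
c=camera("scene"); save(c,"sc1.png",(100,320,200,460),2.8)
```

```text
(no output)
```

View pics/s1.png

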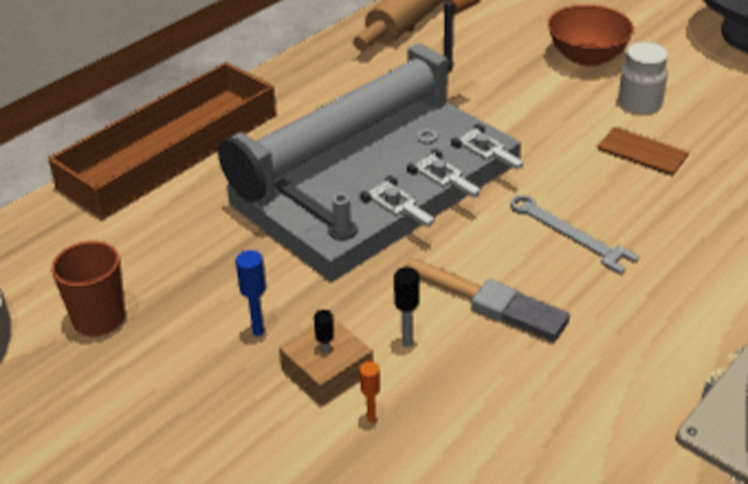

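View pics/sc1.png

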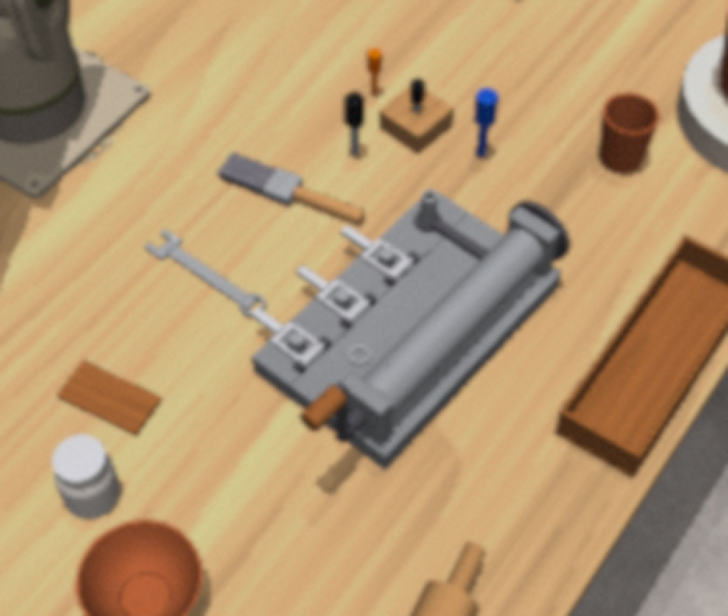

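Run:
```python
from h import *
from scipy import ndimage
for n in ("side","scene"):
    c=camera(n); W=cloud(c)
    def cl(m,mn=5):
        L,k=ndimage.label(m,np.ones((3,3)))
        for i in range(1,k+1):
            w=W[L==i]
            if len(w)>=mn: print("  ",len(w),np.round(w.mean(0),4),np.round((w.max(0)+w.min(0))/2,4),np.round(np.ptp(w,axis=0),3))
    box=(W[...,0]>.47)&(W[...,0]<.66)&(W[...,1]>-.22)&(W[...,1]<.17)
    print(n,"bolts"); cl(box&(W[...,2]>.0475)&(W[...,2]<.056)&(W[...,0]<.6))
    print("tube top"); cl(box&(W[...,2]>.076)&(W[...,2]<.095)&(W[...,0]<.6))
    pl=(W[...,2]>.029)&(W[...,2]<.039)&(W[...,0]>.48)&(W[...,0]<.76)&(W[...,1]>-.24)&(W[...,1]<.19)
    print(cv2.minAreaRect(W[pl][:,:2].astype(np.float32)*1000))
    b=(W[...,0]>.36)&(W[...,0]<.5)&(W[...,1]>.2)&(W[...,1]<.32)
    print("rest"); t=b&(W[...,2]>.030)&(W[...,2]<.039)&(W[...,0]>.39); print(cv2.minAreaRect(W[t][:,:2].astype(np.float32)*1000))
    print("pin top"); cl(b&(W[...,2]>.075)&(W[...,2]<.09),3)
    print("grip"); cl(b&(W[...,2]>.05)&(W[...,2]<.09),3)
```

```text
side bolts
   15 [ 0.5334 -0.116   0.0497] [ 0.5337 -0.1148  0.0502] [0.016 0.016 0.005]
   19 [ 0.5418 -0.0371  0.0493] [ 0.5422 -0.0369  0.0499] [0.014 0.016 0.005]
   22 [0.5496 0.0434 0.0498] [0.5503 0.0452 0.051 ] [0.018 0.017 0.007]
   19 [0.5525 0.1254 0.0518] [0.5545 0.1223 0.0515] [0.014 0.017 0.008]
tube top
   38 [0.5573 0.1218 0.0811] [0.557  0.1222 0.0813] [0.022 0.023 0.01 ]
((585.84814453125, 1.2771759033203125), (351.7366943359375, 224.4241943359375), 77.72716522216797)
rest
((441.5250244140625, 270.4114990234375), (72.38756561279297, 73.6028823852539), 81.54427337646484)
pin top
   62 [0.4403 0.2716 0.0805] [0.4416 0.2709 0.0803] [0.021 0.022 0.01 ]
   23 [0.3647 0.289  0.0766] [0.3654 0.289  0.0764] [0.011 0.016 0.003]
grip
   126 [0.4387 0.2733 0.0717] [0.4413 0.2709 0.0682] [0.022 0.022 0.034]
   48 [0.364  0.2929 0.07  ] [0.3654 0.2904 0.0641] [0.011 0.019 0.027]
scene bolts
   8 [0.5628 0.1127 0.0522] [0.5627 0.1132 0.0521] [0.01  0.01  0.007]
   15 [0.5522 0.0381 0.0507] [0.5529 0.0391 0.0514] [0.015 0.018 0.007]
   12 [ 0.5441 -0.042   0.0507] [ 0.543  -0.0416  0.0511] [0.014 0.017 0.006]
   18 [ 0.5383 -0.1225  0.0518] [ 0.538  -0.1222  0.0521] [0.015 0.018 0.007]
tube top
   25 [0.56   0.1173 0.0804] [0.5603 0.1175 0.0811] [0.017 0.022 0.01 ]
((603.4270629882812, -5.4378814697265625), (333.76861572265625, 231.66082763671875), 84.2350082397461)
rest
((444.36016845703125, 267.33837890625), (74.6571273803711, 74.96910095214844), 82.75691986083984)
pin top
   10 [0.3666 0.2845 0.0781] [0.3682 0.2865 0.0792] [0.016 0.016 0.007]
   21 [0.4445 0.2661 0.081 ] [0.4436 0.2679 0.081 ] [0.018 0.022 0.011]
grip
   38 [0.3671 0.2821 0.0675] [0.368  0.2828 0.067 ] [0.016 0.023 0.032]
   45 [0.4456 0.2644 0.0716] [0.4437 0.2679 0.0691] [0.018 0.022 0.035]
```

Run:
```python
from h import *
from scipy.spatial.transform import Rotation as R
o=monitor.get_obs(); print(np.round(R.from_quat(o["ee_rot"]).as_matrix(),3),o["clock"])
c=camera("scene");W=cloud(c); m=(W[...,2]>.12)&(W[...,0]>.5)&(W[...,0]<.8)&(abs(W[...,1])<.3); print(m.sum(),np.nanmin(W[m],0),np.nanmax(W[m],0))
```

```text
[[ 0.     0.424 -0.906]
 [-0.    -0.906 -0.424]
 [-1.     0.    -0.   ]] 1.6
181 [ 0.64418412 -0.25194699  0.12004229] [0.71431229 0.15436043 0.17567109]
```

>>> {"method": "step_arm", "body": {
  "increments": [
    [0.05,0.02,0.036,0.005,0],
    [0.05,0.02,0.036,0.005,0],
    [0.05,0.02,0.036,0.005,0],
    [0.05,0.02,0.036,0.005,0],
    [0.05,0.02,0.036,0,0],
    [0.05,0.02,0.036,0,0],
    [0.05,0.02,0.036,0,0],
    [0.05,0.02,0.036,0,0],
    [0.05,0.02,0.036,0,0],
    [0.05,0.02,0.036,0,0],
    [0.05,0,0.04,0,0],
    [0.05,0,0.04,0,0]
  ]
}}

```text
clock: 2.65
position: [0.4654, -0.1239, 0.2513]
ee_rot: [0.69, 0.154, -0.69, 0.154]
ft_force: [0.5, 0.2, 0.6]
grip_width: 0.586
```

>>> {"method": "step_arm", "body": {
  "increments": [
    [0.05,0,0.04,0,0],
    [0.05,0,0.04,0,0],
    [0.05,0,0.04,0,0],
    [0.05,0,0.04,0,0],
    [0.05,0,0.04,0,0],
    [0.05,0,0.04,0,0],
    [0.05,0,0.04,0,0],
    [0.05,-0.006,0.03,-0.02,0],
    [0.05,-0.006,0.03,-0.02,0],
    [0.05,-0.006,0.03,-0.02,0],
    [0.05,-0.005,0.0235,-0.01,0],
    [0.05,0,0,0,0]
  ]
}}

```text
clock: 3.65
position: [0.4387, 0.2719, 0.1793]
ee_rot: [-0.689, -0.156, 0.691, -0.155]
ft_force: [-0.2, -0.4, 0.2]
grip_width: 0.589
```

Run:
```python
from h import *
o=monitor.get_obs(); print(np.round(o["position"],4))
c=camera("wrist"); save(c,"w1.png"); W=cloud(c); print(np.round(c["cam_to_world"],3).tolist())
for q in ("pin","rest"):
    for r in regions_of(c,q):
        w=W[r["region"]]; 
        if r["p"]>.2: print(q,round(r["p"],2),np.round(r["centre"]),r["region"].sum(),np.round(np.nanmedian(w,0),4),np.round(np.nanpercentile(w,[2,98],axis=0),3).tolist())
m=(W[...,2]>.076)&(W[...,2]<.09)&(abs(W[...,0]-.443)<.03)&(abs(W[...,1]-.27)<.03); w=W[m]
print(m.sum(), np.round(cv2.minEnclosingCircle(w[:,:2].astype(np.float32)*1000),1) if 0 else cv2.minEnclosingCircle(w[:,:2].astype(np.float32)*1000), w.mean(0), pix(c,[.443,.27,.083]))
```

```text
[0.4387 0.2719 0.1793]
[[0.43, 0.87, 0.243, 0.5], [-0.903, 0.414, 0.113, 0.301], [-0.002, -0.268, 0.963, 0.322], [0.0, 0.0, 0.0, 1.0]]
pin 0.78 [193. 322.] 623 [0.4461 0.2709 0.0828] [[0.435, 0.261, 0.035], [0.454, 0.279, 0.085]]
pin 0.71 [255. 274.] 458 [0.3692 0.2864 0.0612] [[0.351, 0.279, 0.0], [0.426, 0.294, 0.184]]
pin 0.63 [ 71. 373.] 1969 [0.5391 0.2794 0.1108] [[0.527, 0.266, 0.073], [0.553, 0.292, 0.112]]
pin 0.56 [317. 588.] 1253 [ 0.4317 -0.0822  0.0072] [[0.391, -0.101, 0.0], [0.459, -0.072, 0.009]]
rest 0.94 [176. 324.] 4857 [0.4498 0.2735 0.0343] [[0.41, 0.235, 0.029], [0.479, 0.304, 0.036]]
494 ((443.9781188964844, 270.05523681640625), 9.898069381713867) [0.44473056 0.27040523 0.08278815] (np.float64(198.45022883450966), np.float64(321.368497331218))
```

View pics/w1.png

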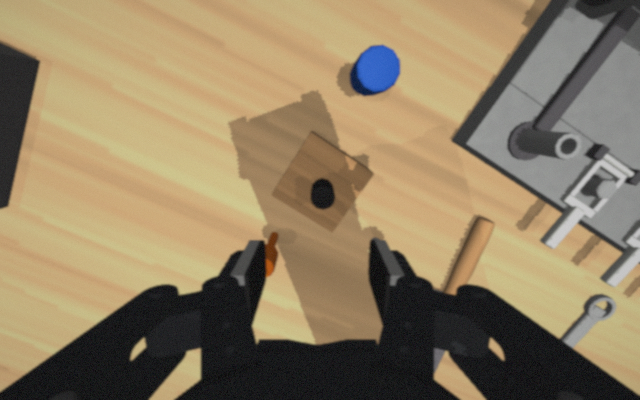

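>>> {"method": "step_arm", "body": {
  "increments": [
    [0.05,0.0055,-0.002,-0.02,0],
    [0.05,0,0,-0.03,0],
    [0.05,0,0,-0.03,0],
    [0.05,0,0,-0.025,0],
    [0.05,0,0,-0.015,0],
    [0.05,0,0,-0.003,0],
    [0.05,0,0,0,0],
    [0.05,0,0,0,0]
  ]
}}

```text
clock: 4.47
position: [0.4485, 0.2652, 0.0596]
ee_rot: [0.691, 0.153, -0.69, 0.153]
ft_force: [1.1, 0.1, 0.8]
grip_width: 0.584
```

>>> {"method": "step_arm", "body": {
  "increments": [
    [0.05,-0.0035,0.005,-0.002,0],
    [0.05,0,0,-0.002,0],
    [0.05,0,0,0,0],
    [0.05,0,0,0,0]
  ]
}}

```text
clock: 4.8
position: [0.4441, 0.2706, 0.0547]
ee_rot: [0.69, 0.154, -0.69, 0.154]
ft_force: [-0.9, -0.3, -0.5]
grip_width: 0.59
```

Run:
```python
from h import *
for i in range(3):
    c=camera("wrist"); o=monitor.get_obs(); print(np.round(o["position"],4),np.round(o["ft_force"],2),abs(o["joint_velocities"]).max())
W=cloud(c); m=(W[...,2]>.076)&(W[...,2]<.09)&(abs(W[...,0]-.443)<.03)&(abs(W[...,1]-.27)<.03); w=W[m]
print(m.sum(),cv2.minEnclosingCircle(w[:,:2].astype(np.float32)*1000) if m.sum() else 0)
save(c,"w2.png")
```

```text
[0.4441 0.2705 0.0546] [-0.38  0.07  0.3 ] 0.0020649797323391743
[0.4442 0.2704 0.0546] [ 0.62  0.06 -0.5 ] 0.003115580010711692
[0.4441 0.2704 0.0545] [-0.24 -0.57 -0.21] 0.003212023635007092
3025 ((449.20306396484375, 267.79254150390625), 32.88349533081055)
```

View pics/w2.png

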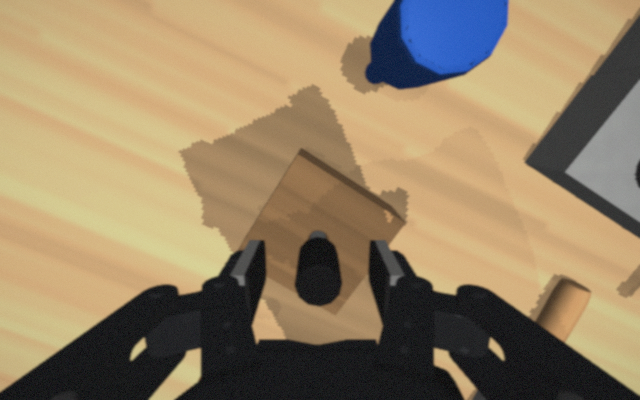

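>>> {"method": "step_arm", "body": {
  "increments": [
    [0.03,0,0,0,0],
    [0.015,0,0,0,0],
    [0.015,0,0,0,0],
    [0.015,0,0,0,0],
    [0.01,0,0,0,0],
    [0.01,0,0,0,0],
    [0.01,0,0,0,0],
    [0.01,0,0,0,0]
  ],
  "force": 50
}}

```text
clock: 5.62
position: [0.4441, 0.2705, 0.0545]
ee_rot: [0.69, 0.154, -0.69, 0.154]
ft_force: [-0.2, -1.1, 3.8]
grip_width: 0.217
```

>>> {"method": "step_arm", "body": {
  "increments": [
    [0.01,0,0,0.01,0],
    [0.01,0,0,0.02,0],
    [0.01,0,0,0.03,0],
    [0.01,0,0,0.03,0],
    [0.01,0,0,0.03,0],
    [0.01,0.02,-0.02,0,-0.06],
    [0.01,0.02,-0.03,0,-0.1],
    [0.01,0.02,-0.03,0,-0.1],
    [0.01,0.02,-0.03,0,-0.1],
    [0.01,0.02,-0.03,0,-0.1],
    [0.01,0.0135,-0.0105,0,-0.07],
    [0.01,0,0,0,0]
  ]
}}

```text
clock: 6.62
position: [0.5598, 0.1153, 0.1743]
ee_rot: [0.706, -0.037, -0.706, -0.036]
ft_force: [0.2, -0.2, -1.5]
grip_width: 0.216
```

>>> {"method": "step_arm", "body": {
  "increments": [
    [0.01,0,0,0,0],
    [0.01,0,0,0,0],
    [0.01,0,0,0,0]
  ]
}}

```text
clock: 6.87
position: [0.5568, 0.1213, 0.1746]
ee_rot: [-0.706, 0.031, 0.706, 0.032]
ft_force: [-0.1, -1.0, -1.9]
grip_width: 0.218
```

Run:
```python
from h import *
o=monitor.get_obs(); print(np.round(o["position"],4),np.round(o["ft_force"],2),o["grip_width"])
c=camera("wrist"); W=cloud(c); save(c,"w3.png"); print(np.round(c["cam_to_world"],3).tolist())
m=(W[...,2]>.079)&(W[...,2]<.089)&(abs(W[...,0]-.558)<.03)&(abs(W[...,1]-.12)<.03); w=W[m]
print(m.sum(),cv2.minEnclosingCircle(w[:,:2].astype(np.float32)*1000) if m.sum() else 0)
print("pix tube",pix(c,[.558,.12,.084]),"pin end",pix(c,o["position"]-[0,0,.0485]))
for n in("side","scene"):
    c=camera(n); W=cloud(c); save(c,n+"3.png",None,1)
    p=o["position"]; m=(abs(W[...,0]-p[0])<.03)&(abs(W[...,1]-p[1])<.03)
    for a,b in ((.078,.09),(.105,.14),(.115,.14)):
        w=W[m&(W[...,2]>a)&(W[...,2]<b)]; print(n,a,b,len(w),np.round((w.min(0)+w.max(0))/2,4) if len(w) else 0,np.round(w.min(0),3) if len(w) else 0,np.round(w.max(0),3) if len(w) else 0)
```

```text
[0.5568 0.1213 0.1746] [-0.09 -0.98 -1.87] 0.21790433448929472
[[-0.09, 0.96, 0.265, 0.624], [-0.996, -0.086, -0.023, 0.115], [0.0, -0.266, 0.964, 0.317], [0.0, 0.0, 0.0, 1.0]]
355 ((560.1793212890625, 120.84889221191406), 9.92956256866455)
pix tube (np.float64(202.937295894345), np.float64(318.3063907755812)) pin end (np.float64(222.7237740349486), np.float64(316.83994098116204))
side 0.078 0.09 31 [0.5589 0.1206 0.0818] [0.55  0.111 0.078] [0.568 0.13  0.085]
side 0.105 0.14 19 [0.5536 0.1225 0.1312] [0.55  0.119 0.124] [0.558 0.126 0.139]
side 0.115 0.14 19 [0.5536 0.1225 0.1312] [0.55  0.119 0.124] [0.558 0.126 0.139]
scene 0.078 0.09 19 [0.5615 0.1181 0.0826] [0.552 0.11  0.078] [0.571 0.126 0.087]
scene 0.105 0.14 8 [0.5561 0.118  0.131 ] [0.553 0.115 0.124] [0.559 0.121 0.138]
scene 0.115 0.14 8 [0.5561 0.118  0.131 ] [0.553 0.115 0.124] [0.559 0.121 0.138]
```

Run:
```python
import cv2,numpy as np
a=cv2.imread("pics/w3.png")[120:320,220:420]; b=cv2.imread("pics/side3.png"); d=cv2.imread("pics/scene3.png")
import h
c=None
b=b[120:220,180:280]; d=d[110:210,320:420]
r=lambda i,s:cv2.resize(i,(400,400),interpolation=cv2.INTER_CUBIC)
cv2.imwrite("pics/m3.png",np.hstack([r(a,1),r(b,1)]))
```

```text
(no output)
```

View pics/m3.png

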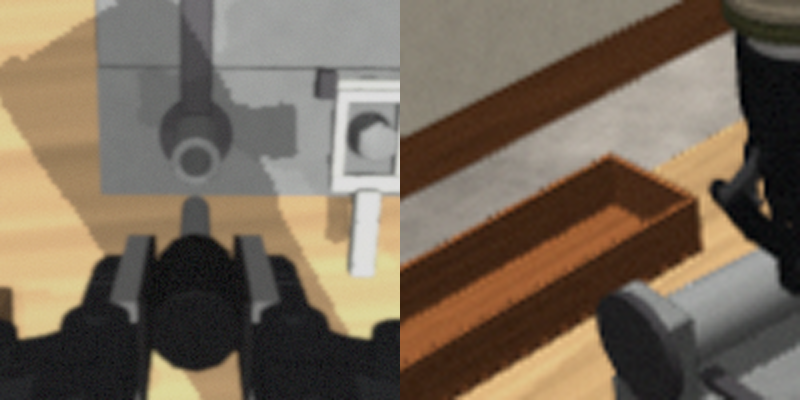

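>>> {"method": "step_arm", "body": {
  "increments": [
    [0.01,0.003,-0.0008,-0.01,0],
    [0.01,0,0,-0.015,0],
    [0.01,0,0,-0.01,0],
    [0.01,0,0,0,0],
    [0.01,0,0,0,0],
    [0.01,0,0,0,0]
  ]
}}

```text
clock: 7.52
position: [0.5607, 0.1193, 0.1397]
ee_rot: [0.706, -0.032, -0.706, -0.033]
ft_force: [0.7, -0.1, 0.4]
grip_width: 0.221
```

Run:
```python
from h import *
o=monitor.get_obs(); print(np.round(o["position"],4),np.round(o["ft_force"],2),o["grip_width"])
from scipy.spatial.transform import Rotation as R
print(np.round(R.from_quat(o["ee_rot"]).as_matrix(),3))
c=camera("wrist"); W=cloud(c); save(c,"w4.png",(140,290,220,420),4)
print("pix tube",pix(c,[.5598,.1202,.084]),"pin end",pix(c,o["position"]-[0,0,.0485]))
```

```text
[0.5607 0.1193 0.1397] [ 0.72 -0.14  0.39] 0.2207866603538645
[[ 0.    -0.092 -0.996]
 [ 0.    -0.996  0.092]
 [-1.    -0.    -0.   ]]
pix tube (np.float64(220.50665430970085), np.float64(315.6561873099561)) pin end (np.float64(222.73869576919603), np.float64(316.80772673430107))
```

View pics/w4.png

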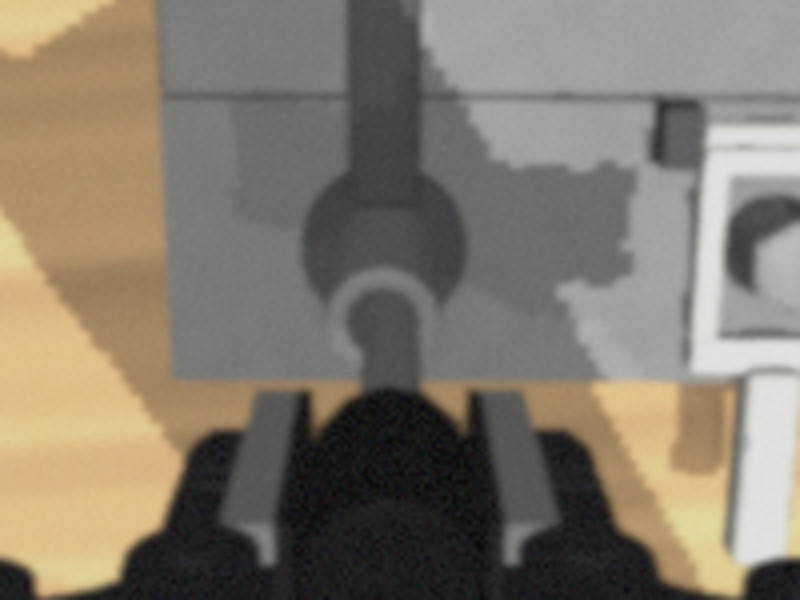

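>>> {"method": "step_arm", "body": {
  "increments": [
    [0.01,-0.0006,0.0007,0,0],
    [0.01,0,0,-0.004,0],
    [0.01,0,0,-0.004,0],
    [0.01,0,0,-0.003,0],
    [0.01,0,0,-0.002,0],
    [0.01,0,0,0,0],
    [0.01,0,0,0,0]
  ]
}}

```text
clock: 8.15
position: [0.5598, 0.1198, 0.1262]
ee_rot: [-0.706, 0.033, 0.706, 0.033]
ft_force: [-0.7, -0.0, -0.4]
grip_width: 0.215
```

>>> {"method": "step_arm", "body": {
  "increments": [
    [0.01,0,0,-0.005,0],
    [0.01,0,0,-0.006,0],
    [0.01,0,0,-0.006,0],
    [0.01,0,0,-0.006,0],
    [0.01,0,0,-0.006,0],
    [0.01,0,0,-0.004,0],
    [0.01,0,0,0,0],
    [0.01,0,0,0,0]
  ]
}}

```text
clock: 8.82
position: [0.5598, 0.1198, 0.0931]
ee_rot: [-0.706, 0.033, 0.707, 0.033]
ft_force: [-0.3, -0.2, 0.4]
grip_width: 0.217
```

>>> {"method": "step_arm", "body": {
  "increments": [
    [0.01,0,0,-0.003,0],
    [0.01,0,0,-0.002,0],
    [0.01,0,0,-0.001,0],
    [0.01,0,0,-0.001,0],
    [0.01,0,0,0,0],
    [0.01,0,0,0,0]
  ]
}}

```text
clock: 9.32
position: [0.56, 0.1198, 0.0875]
ee_rot: [0.707, -0.033, -0.706, -0.032]
ft_force: [-5.4, -2.4, 11.7]
grip_width: 0.219
```

>>> {"method": "step_arm", "body": {
  "increments": [
    [0.03,0,0,0,0],
    [0.05,0,0,0,0],
    [0.05,0,0,0,0],
    [0.05,0,0,0,0],
    [0.05,0,0,0.01,0],
    [0.05,0,0,0.03,0],
    [0.05,0,0,0.03,0],
    [0.05,0,0,0.03,0],
    [0.05,0,0,0,0],
    [0.05,0,0,0,0],
    [0.05,0,0,0,0]
  ]
}}

```text
clock: 10.23
position: [0.5597, 0.1197, 0.1863]
ee_rot: [-0.706, 0.033, 0.706, 0.032]
ft_force: [0.6, -0.5, -0.8]
grip_width: 0.585
```

Run:
```python
from h import *
o=monitor.get_obs(); print(np.round(o["position"],4),np.round(o["ft_force"],2),o["grip_width"])
for n in("wrist","side","scene"):
    c=camera(n); W=cloud(c)
    if n=="wrist": save(c,"w5.png")
    m=(abs(W[...,0]-.56)<.025)&(abs(W[...,1]-.12)<.025)
    for a,b in ((.088,.13),(.11,.125)):
        w=W[m&(W[...,2]>a)&(W[...,2]<b)]; print(n,a,b,len(w),*[np.round(f(w,0),4) for f in (np.min,np.max,np.median)] if len(w) else [0])
    if n=="wrist":
      for i,y in enumerate((-.12,-.04,.04)):
        for f in ((0.56-.0113-.0,.12-.12)),:pass
        ax=np.array([.9957,-.092]);ay=np.array([.092,.9957]); O=np.array([.56,.12])-.12*ay
        g=O+y*ay; m=(np.hypot(W[...,0]-g[0],W[...,1]-g[1])<.016)&(W[...,2]>.0475)&(W[...,2]<.056)
        w=W[m]; print("bolt",i+1,g,len(w),cv2.minEnclosingCircle(w[:,:2].astype(np.float32)*1000) if len(w) else 0, np.median(w[:,2]) if len(w) else 0)
```

```text
[0.5597 0.1197 0.1863] [ 0.64 -0.55 -0.78] 0.5851968194772057
wrist 0.088 0.13 763 [0.5507 0.11   0.0882] [0.5699 0.1296 0.1185] [0.5631 0.1195 0.1158]
wrist 0.11 0.125 597 [0.5507 0.1101 0.1101] [0.5698 0.1296 0.1185] [0.5609 0.1198 0.1161]
bolt 1 [ 0.53792  -0.118968] 324 ((536.9209594726562, -117.58101654052734), 9.524028778076172) 0.0510666477323278
bolt 2 [ 0.54528  -0.039312] 309 ((544.1984252929688, -37.773658752441406), 9.839862823486328) 0.05122195619051151
bolt 3 [0.55264  0.040344] 290 ((552.0838623046875, 41.118282318115234), 9.454594612121582) 0.05117255531071152
side 0.088 0.13 91 [0.5462 0.1125 0.0888] [0.5662 0.1317 0.1167] [0.5539 0.1242 0.1063]
side 0.11 0.125 40 [0.5465 0.1125 0.1101] [0.5662 0.13   0.1167] [0.5563 0.1213 0.1139]
scene 0.088 0.13 50 [0.5505 0.1074 0.0885] [0.5705 0.1298 0.1219] [0.5621 0.1137 0.1082]
scene 0.11 0.125 22 [0.5505 0.1074 0.1101] [0.5685 0.1236 0.1219] [0.5595 0.1147 0.1149]
```

View pics/w5.png

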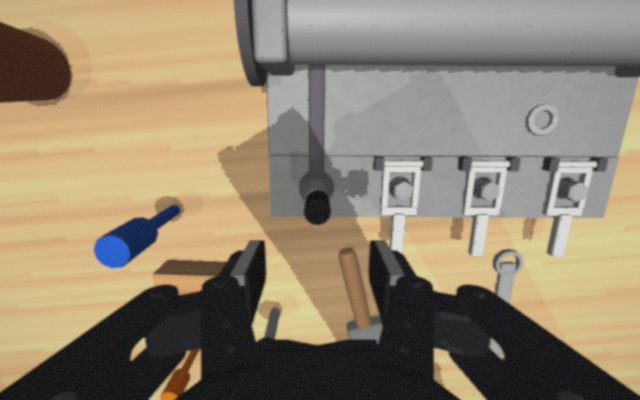

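>>> {"method": "step_arm", "body": {
  "increments": [
    [0.0,-0.003,-0.03,0,0],
    [0.0,-0.003,-0.03,0,0],
    [0.0,-0.0017,-0.0187,0,0],
    [0.0,0,0,0,0],
    [0.0,0,0,-0.03,0],
    [0.0,0,0,-0.04,0],
    [0.0,0,0,-0.035,0],
    [0.0,0,0,-0.015,0],
    [0.0,0,0,-0.006,0],
    [0.0,0,0,0,0],
    [0.0,0,0,0,0],
    [0.0,0,0,0,0]
  ],
  "force": 40
}}

```text
clock: 11.38
position: [0.5533, 0.0415, 0.0619]
ee_rot: [0.707, -0.032, -0.706, -0.033]
ft_force: [-1.2, -0.6, -0.5]
grip_width: -0.002
```

>>> {"method": "step_arm", "body": {
  "increments": [
    [0.0,-0.001,-0.0005,-0.004,0],
    [0.0,0,0,-0.004,0],
    [0.0,0,0,-0.002,0],
    [0.0,0,0,-0.001,0],
    [0.0,0,0,-0.001,0],
    [0.0,0,0,0,0],
    [0.0,0,0,0,0]
  ]
}}

```text
clock: 11.97
position: [0.5512, 0.0406, 0.0483]
ee_rot: [-0.706, 0.033, 0.706, 0.033]
ft_force: [-0.2, -0.6, 0.5]
grip_width: -0.002
```

>>> {"method": "step_arm", "body": {
  "increments": [
    [0.0,0,0,-0.001,0],
    [0.0,0,0,-0.001,0],
    [0.0,0,0,0,0]
  ]
}}

```text
clock: 12.22
position: [0.5512, 0.0407, 0.0462]
ee_rot: [-0.706, 0.033, 0.706, 0.033]
ft_force: [-0.4, 0.0, 0.3]
grip_width: -0.002
```

>>> {"method": "step_arm", "body": {
  "increments": [
    [0.0,0,0,-0.001,0],
    [0.0,0,0,-0.0005,0],
    [0.0,0,0,0,0]
  ]
}}

```text
clock: 12.47
position: [0.5512, 0.0407, 0.0451]
ee_rot: [-0.706, 0.033, 0.706, 0.032]
ft_force: [-2.5, -0.2, 5.8]
grip_width: 0.003
```

>>> {"method": "step_arm", "body": {
  "increments": [
    [0.0,0,0,0.01,0],
    [0.0,0,0,0.025,0],
    [0.0,-0.003,-0.03,0.02,0],
    [0.0,-0.003,-0.03,0,0],
    [0.0,-0.001,-0.019,0,0],
    [0.0,0,0,0,0],
    [0.0,0,0,-0.02,0],
    [0.0,0,0,-0.022,0],
    [0.0,0,0,-0.003,0],
    [0.0,0,0,0,0],
    [0.0,0,0,0,0]
  ]
}}

```text
clock: 13.38
position: [0.5445, -0.0378, 0.0557]
ee_rot: [0.706, -0.032, -0.706, -0.032]
ft_force: [-0.0, 0.2, -1.1]
grip_width: 0.003
```

```bash
cat > b.py <<'E'
from h import *
o=monitor.get_obs(); print(np.round(o["position"],4),np.round(o["ft_force"],2))
B=((.537,-.1175),(.5445,-.0385),(.552,.041))
for n in("wrist","side","scene"):
    c=camera(n); W=cloud(c); save(c,"last_%s.png"%n)
    for i,g in enumerate(B):
        m=(np.hypot(W[...,0]-g[0],W[...,1]-g[1])<.006)&(W[...,2]<.058)
        w=W[m]; print(n,"bolt",i+1,len(w),np.round(np.median(w[:,2]),4) if len(w) else 0)
E
python3 b.py
```

```text
[ 0.5445 -0.0378  0.0557] [-0.05  0.22 -1.1 ]
wrist bolt 1 515 0.0512
wrist bolt 2 1 0.0259
wrist bolt 3 379 0.0453
side bolt 1 8 0.0492
side bolt 2 6 0.0474
side bolt 3 9 0.0437
scene bolt 1 13 0.0487
scene bolt 2 3 0.0308
scene bolt 3 9 0.0437
```

>>> {"method": "step_arm", "body": {
  "increments": [
    [0.0,0,0,0.03,0],
    [0.0,0,0,0.035,0],
    [0.035,-0.014,0.027,0.02,0],
    [0.035,-0.015,0.028,0,0],
    [0.035,-0.015,0.028,0,0],
    [0.035,0,0,0,0],
    [0.035,0,0,0,0],
    [0.035,0,0,0,0]
  ]
}}

```text
clock: 14.2
position: [0.5007, 0.0441, 0.1405]
ee_rot: [0.707, -0.033, -0.706, -0.032]
ft_force: [0.6, -0.9, -1.2]
grip_width: 0.407
```

Run:
```python
from h import *
o=monitor.get_obs(); p=o["position"]; print(np.round(p,4),np.round(o["ft_force"],2),o["grip_width"])
c=camera("wrist"); W=cloud(c); save(c,"w6.png")
ax=np.array([.9957,-.0925]);ay=np.array([.0925,.9957]);O=np.array([.5483,.0012])
F=np.stack([(W[...,:2]-O)@ax,(W[...,:2]-O)@ay,W[...,2]],-1)
m=(F[...,0]>-.075)&(F[...,0]<-.03)&(abs(F[...,1]-.04)<.015)&(F[...,2]>.04)&(F[...,2]<.05); f=F[m]
print("tongue foot",len(f),np.round(np.percentile(f,[1,50,99],axis=0),4).tolist())
m=(F[...,2]>.006)&(F[...,2]<.03)&(F[...,0]<-.045)&(F[...,0]>-.14)&(F[...,1]>.0)&(F[...,1]<.1); f=F[m]
print("brush",len(f),np.round(np.percentile(f,[1,50,99],axis=0),4).tolist())
f2=f[f[:,0]>-.09]; print(len(f2), np.round([f2.min(0),f2.max(0)],4).tolist() if len(f2) else 0)
print("tcp foot",np.round([(p[:2]-O)@ax,(p[:2]-O)@ay],4))
```

```text
[0.5007 0.0441 0.1405] [ 0.59 -0.93 -1.18] 0.407346090972174
tongue foot 670 [[-0.0665, 0.0348, 0.0428], [-0.0482, 0.0404, 0.0447], [-0.0305, 0.0461, 0.0462]]
brush 733 [[-0.1397, 0.0631, 0.0077], [-0.0897, 0.0787, 0.017], [-0.0755, 0.0938, 0.0211]]
370 [[-0.0899, 0.0742, 0.0061], [-0.0749, 0.0952, 0.0212]]
tcp foot [-0.0514  0.0383]
```

View pics/w6.png

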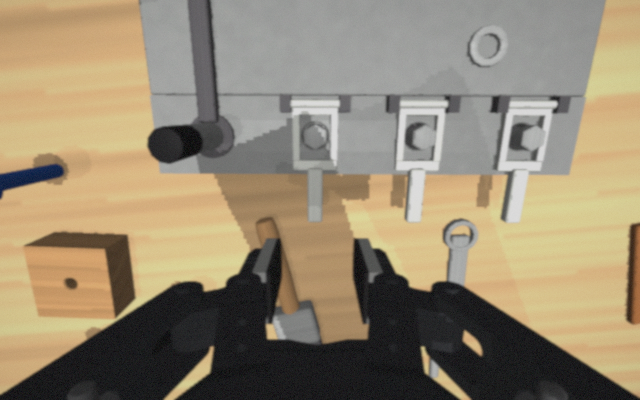

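>>> {"method": "step_arm", "body": {
  "increments": [
    [0.035,-0.0024,0.0022,-0.02,0],
    [0.035,0,0,-0.03,0],
    [0.035,0,0,-0.025,0],
    [0.035,0,0,-0.02,0],
    [0.035,0,0,-0.012,0],
    [0.035,0,0,-0.008,0],
    [0.035,0,0,0,0],
    [0.035,0,0,0,0],
    [0.035,0,0,0,0]
  ]
}}

```text
clock: 15.0
position: [0.4987, 0.0468, 0.0259]
ee_rot: [0.707, -0.033, -0.706, -0.033]
ft_force: [-0.2, 0.3, 0.6]
grip_width: 0.411
```

>>> {"method": "step_arm", "body": {
  "increments": [
    [0.035,0,-0.0005,-0.004,0],
    [0.02,0,0,0,0],
    [0.005,0,0,0,0],
    [0.005,0,0,0,0],
    [0.005,0,0,0,0],
    [0.005,0,0,0,0],
    [0.005,0,0,0,0],
    [0.005,0,0,0,0]
  ],
  "force": 25
}}

```text
clock: 15.67
position: [0.4979, 0.0462, 0.0211]
ee_rot: [0.706, -0.033, -0.706, -0.033]
ft_force: [-1.6, -1.7, 4.2]
grip_width: 0.132
```

>>> {"method": "step_arm", "body": {
  "increments": [
    [0.005,0.0003,0,0.004,0],
    [0.005,0.0004,-0.0001,0.0042,0],
    [0.005,0.0007,-0.0001,0.004,0],
    [0.005,0.0009,-0.0001,0.004,0],
    [0.005,0.0011,-0.0001,0.004,0],
    [0.005,0.0013,-0.0001,0.0039,0],
    [0.005,0.0015,-0.0001,0.0038,0],
    [0.005,0.0017,-0.0002,0.0038,0],
    [0.005,0.0019,-0.0002,0.0036,0],
    [0.005,0.0021,-0.0002,0.0036,0],
    [0.005,0,0,0,0],
    [0.005,0,0,0,0]
  ]
}}

```text
clock: 16.67
position: [0.5096, 0.0451, 0.0599]
ee_rot: [-0.706, 0.033, 0.706, 0.033]
ft_force: [-4.5, -0.8, 0.3]
grip_width: 0.136
```

```bash
cat > k.py <<'E'
from h import *
o=monitor.get_obs(); p=o["position"]; print(o["clock"],np.round(p,4),np.round(o["ft_force"],2),o["grip_width"])
ax=np.array([.9957,-.0925]);ay=np.array([.0925,.9957]);O=np.array([.5483,.0012])
xf=(p[:2]-O)@ax; print("arc deg", np.degrees(np.arctan2(p[2]+.019-.0375,.024-xf))-1.9, "r",np.hypot(p[2]+.019-.0375,.024-xf))
for n in("side","scene","wrist"):
    c=camera(n); W=cloud(c); save(c,"k_%s.png"%n)
    F=np.stack([(W[...,:2]-O)@ax,(W[...,:2]-O)@ay,W[...,2]],-1)
    for y in (-.12,-.04,.04):
        m=(abs(abs(F[...,1]-y)-.0148)<.0035)&(F[...,0]>-.024)&(F[...,0]<.022)&(F[...,2]>.0385)&(F[...,2]<.09)
        f=F[m]; 
        if len(f)>4: print(n,y,len(f),"angle fit",round(np.degrees(np.median(np.arctan2(f[:,2]-.0395,.024-f[:,0]))),1),np.round(np.percentile(f[:,2],[5,50,95]),4))
E
python3 k.py
```

```text
16.6667 [0.5096 0.0451 0.0599] [-4.49 -0.82  0.34] 0.13619796182952223
arc deg 30.012031984973103 r 0.0784059533006652
side -0.12 25 angle fit 2.0 [0.0386 0.0407 0.0429]
side -0.04 11 angle fit 1.1 [0.0388 0.0403 0.042 ]
side 0.04 42 angle fit 22.9 [0.0403 0.0477 0.0611]
scene -0.12 23 angle fit 1.5 [0.039  0.04   0.0445]
scene -0.04 22 angle fit 2.0 [0.0388 0.0401 0.0452]
scene 0.04 46 angle fit 26.0 [0.0392 0.0493 0.0628]
wrist -0.12 1225 angle fit 2.4 [0.039  0.0407 0.0419]
wrist -0.04 1945 angle fit 3.0 [0.0394 0.0407 0.0421]
wrist 0.04 2172 angle fit 31.9 [0.0432 0.054  0.0635]
```

>>> {"method": "step_arm", "body": {
  "increments": [
    [0.005,0.0023,-0.0002,0.0034,0],
    [0.005,0.0024,-0.0002,0.0033,0],
    [0.005,0.0026,-0.0002,0.0032,0],
    [0.005,0.0028,-0.0003,0.003,0],
    [0.005,0.0029,-0.0003,0.0029,0],
    [0.005,0.0031,-0.0003,0.0027,0],
    [0.005,0.0032,-0.0003,0.0026,0],
    [0.005,0.0033,-0.0003,0.0024,0],
    [0.005,0.0034,-0.0003,0.0022,0],
    [0.005,0.0036,-0.0003,0.002,0],
    [0.005,0,0,0,0],
    [0.005,0,0,0,0]
  ]
}}

```text
clock: 17.82
position: [0.54, 0.0423, 0.0878]
ee_rot: [0.707, -0.033, -0.706, -0.033]
ft_force: [-0.6, -1.9, -0.4]
grip_width: 0.129
```

```bash
python3 k.py
```

```text
17.8167 [0.54   0.0423 0.0878] [-0.6  -1.88 -0.44] 0.12919011645314182
arc deg 60.62759901015339 r 0.07815159775891807
side -0.12 17 angle fit 1.5 [0.0387 0.0399 0.0447]
side -0.04 24 angle fit 1.6 [0.039  0.0402 0.0433]
side 0.04 36 angle fit 50.3 [0.0425 0.062  0.0814]
scene -0.12 21 angle fit 2.0 [0.039  0.0402 0.0433]
scene -0.04 21 angle fit 0.9 [0.0386 0.0398 0.0458]
scene 0.04 40 angle fit 56.4 [0.0423 0.0597 0.081 ]
wrist -0.12 1219 angle fit 2.9 [0.0391 0.0408 0.0421]
wrist -0.04 1282 angle fit 3.0 [0.0393 0.0408 0.042 ]
wrist 0.04 1281 angle fit 61.6 [0.0473 0.0675 0.081 ]
```

View pics/k_wrist.png

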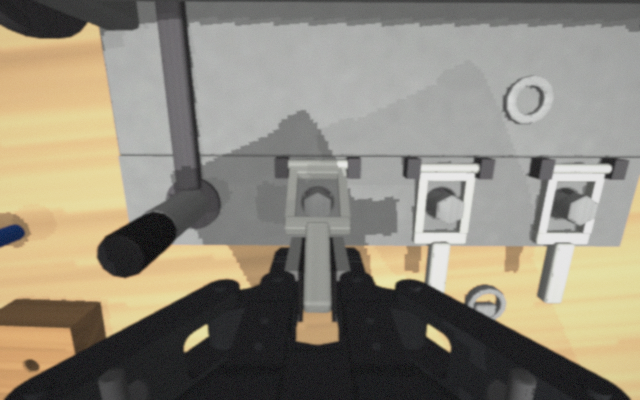

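Run:
```python
from h import *
c=camera("scene"); W=cloud(c)
for q in ("washer","wrench","brush","jar","bowl","beaker","rib"):
    r=regions_of(c,q)
    if r: print(q,round(r[0]["p"],2),np.round(np.nanmedian(W[r[0]["region"]],0),3))
w=W[(abs(W[...,0]-.56)<.02)&(abs(W[...,1]-.118)<.02)&(W[...,2]>.09)&(W[...,2]<.13)]; print("pin top",np.percentile(w[:,2],95))
print(ticket.hand_in()); print(monitor.get_obs()["clock"])
```

```text
washer 0.39 [ 0.6   -0.089  0.036]
brush 0.91 [0.358 0.073 0.016]
jar 0.85 [ 0.468 -0.397  0.077]
bowl 0.83 [ 0.567 -0.439  0.022]
beaker 0.94 [0.696 0.363 0.054]
rib 0.62 [ 0.391 -0.287  0.007]
pin top 0.11840760660077676
the job is handed in; nothing more can be done
None
the job is handed in; nothing more can be done
```

The job is handed in: the roller is locked, bolt 3 was the loose one, and its keeper is held open at about 60° in the gripper. The robot clock read about 18 s at the last check, against the 72 s limit.

- **Lock pin:** I took the small black pin from the rest, pushed it into the tube until it met about 12 N, and let go. Its top then measured 116 mm in the wrist camera, which is the fully home height. A last scene-camera reading gave 118 mm, which is within that camera's noise.
- **Loose bolt:** I tapped bolt 3 first and it sank from 51 to 45 mm and stayed down. I moved over bolt 2 but did not tap it, and I did not tap bolt 1.
- **Keeper 3:** I gripped it by its tongue with 25 N. The arm position gives 60.6° and the wrist camera 61.6°. The coarser fits from the scene and side cameras gave 56° and 50°, all above 45°. Keepers 1 and 2 read shut.
- **Bystanders:** The jar, bowl, beaker and rib, and the washer on the plate, measured within a few millimetres of where they started. The brush moved 5 mm at most, also within the noise.
- **Wrench:** The network did not find it in the final picture. In the last wrist picture I could see only the ring end, and it did not look displaced.

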